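# Put the solder reels away in order of size on the sloped reel rack

## Robot

A 7-joint arm with a two-finger parallel gripper is mounted at the origin on the work surface. World frame = base frame: x ahead of the robot, y to its left, z up, the work surface at z = 0. Lengths are in mm, angles in rad, forces in N, time in s.
With the tool pointing down it reaches from about 425 to 950 mm from the base axis. Payload 4.7 kg.
Tool frame: the origin (TCP) lies at the very end of the fingers, on their centre line; the grasp point (between the pads) lies grip_point_offset behind it (grip_point_offset is the distance from the TCP to the grasp point, in mm); z points along the fingers, y is the line along which they close (so a half turn about z gives the same grasp; the last joint's range is limited). The gripper opens to 87 mm and grips with 3 to 60 N. Pads are 19 mm wide; open, the fingers measure 117 mm over their backs; the gripper's body (75 mm by 190 mm) begins 51 mm behind the grasp point.
Start: joints at [1.286, 0.469, -0.049, 1.532, 0.024, 1.141, -0.082], TCP at [170.835, -653.043, 222.573] pointing down, gripper open.
Joint ranges: [-2.59, 2.59], [-0.33, 1.99], [-1.39, 1.29], [0.1, 2.45], [-1.04, 4.18], [0.21, 1.99], [-2.66, 2.66]. Speed limits (rad/s): [2.57, 2.57, 3.14, 3.14, 3.14, 3.14, 3.14].

## Interface

Orientations are given as a unit quaternion [x, y, z, w].
In Python, from rig import * gives the robot as it stands.
- The arm moves only by the tool arm_command, never from a script. Its argument "targets" is one flat list of numbers, 6 for each row, row after row: the shift along the tool's x, y, z in mm, then the turn, a rotation vector about the tool's x, y, z in degrees. In form: [x, y, z, wx, wy, wz, x, y, z, wx, wy, wz, ...]. A call has 1 to 20 rows; each row shifts and turns the commanded pose from where the row before left it, along the tool's axes as they then stand; what a row does not reach is not made up. A row lasts 1/10 s, in which the tool goes at most 50 mm and 8.59 degrees, less where a joint would pass 70% of its speed; a pose out of reach is approached as far as the arm can. A call with a gripper value outside its range is refused whole. "hand" is the finger opening in mm, from 0 to 87, set as the call begins (left out, the last holds). The fingers move at their own pace and stop on an object; "squeeze" is the grip in N (left out, the last holds). Time passes only in rows, so rows that do not move let the fingers close. It gives the time, the measured TCP pose, the force, the opening and the grip force at its end, in the units of the state.
- read_state(): the state, without advancing time (a new reading comes with each control period).
- get_image(name): name is "side" or "top" or "wrist"; returns (picture, depth): 420x560x3 uint8, red, green, blue; 420x560 float32, mm along the optical axis (not along the pixel's ray), 0 where there is no reading.
- camera_model(name): a dict with "fx", "fy", "cx", "cy" (pixels), "extrinsics" (4x4, takes a point from camera to world coordinates); the wrist camera has in their place "tool_from_camera" (4x4, takes a point from camera to tool coordinates, whose origin is the TCP and whose axes are the flange's). Camera axes: x right, y down, z forward; pixel columns grow to the right and rows downward; lengths in mm; the calibration is good to about 2 mm. The wrist camera is an equidistant fisheye: a pixel r from the principal point sees the ray r / f radians off the axis. A picture is of the moment at which its call begins: read the wrist's pose just before it. camera_model takes no time and is no camera call.
- sign_off(): hands the job in; it is judged then, once.
Trained networks look in the newest picture that a camera, given by its name, has taken for a name from the list of things; names that differ only in an ending like _2 or _b are one class to them, and where a whole thing is asked for, a point or a joint stands for the part that bears it (a point fixed in the world has none). Each returns a list of dicts, best first, with "conf" (0 to 1); they miss things now and then, are a little off and sometimes report something else, mostly with a low value. They report only what shows in the picture. A call takes as long as a camera call.
- look_for(query, camera): "location" ([x, y, z] in mm, in the coordinates of the camera as it stood for that picture, good to about 4 mm: the middle of the surface that is visible of it).
The state is a dict: "time_s": time; "joint_positions": joint angles; "joint_vel": joint speeds; "joint_efforts": joint torques, N m; "tool_pos": TCP position; "tool_rot": TCP orientation; "contact_force": force on the tool from outside, world axes, zero at the start; "ft_torque": the same for the moment, N m; "opening": opening from 0.0 (shut) to 1.0 (fully open); "finger_force": force on a finger pad.
Only numpy, scipy, OpenCV 4.12 (cv2) and the standard library are available. Lean on these libraries where they do the work, as an engineer would, in place of code of your own. Each camera call takes 0.05 s, during which the arm holds its last target. There are 200 camera calls.

## Task

Put the four loose solder reels away on the sloped reel rack, one to a lane, so that the whole row runs in order of size between the biggest and the smallest reel, which already stand in the end lanes. Stand each reel flat on its end in its lane, fully down against the stop at the rack's lower edge. Leave the two end reels, the tip cleaner and the flux bottle where they are.

Things in the scene. Friction and masses are not known exactly. Their poses are not given: they have to be found in the camera images.
- reel_60: Loose solder reel, the biggest of the four loose ones (0.5 kg): black plastic flanges, bright wire, 60 mm diameter, 56 mm tall, standing on its end on the bench at the start. A plain cylinder to grip (the wire lies 2 mm inside the flanges). Origin: centre of its underside; z is its axis, up.
- reel_52: Loose solder reel, second biggest of the four (0.32 kg): black plastic flanges, bright wire, 52 mm diameter, 48 mm tall, standing on its end on the bench at the start. A plain cylinder to grip (the wire lies 2 mm inside the flanges). Origin: centre of its underside; z is its axis, up.
- reel_45: Loose solder reel, third of the four (0.2 kg): black plastic flanges, bright wire, 45 mm diameter, 41 mm tall, standing on its end on the bench at the start. A plain cylinder to grip (the wire lies 2 mm inside the flanges). Origin: centre of its underside; z is its axis, up.
- reel_38: Loose solder reel, the smallest of the four loose ones (0.12 kg): black plastic flanges, bright wire, 38 mm diameter, 34 mm tall, standing on its end on the bench at the start. A plain cylinder to grip (the wire lies 2 mm inside the flanges). Origin: centre of its underside; z is its axis, up.
- end_big: Biggest reel of all, 68 mm diameter, 64 mm tall, 0.9 kg, already home in one end lane of the rack (which end differs from start to start); it is loose, only standing there. Origin: the point at its foot where it touches the stop, on the centre line of its lane; its body lies up-slope (-x of the rack) of that point.
- end_small: Smallest reel of all, 30 mm diameter, 27 mm tall, 0.06 kg, already home in the other end lane; loose. Origin: the point at its foot where it touches the stop, on the centre line of its lane.
- rack: Fixed aluminium reel rack, 508 mm wide (y), 148 deep (x): a tray with 6 equal lanes at y = -210, -126, -42, 42, 126, 210 mm, parted by ribs 4 thick, 8 high. Its floor, 150 mm long, slopes 0.25 rad down towards +x (away from the robot). Upper edge at x = -77, z = 51 mm. Origin: centre of the underside on the bench, z up. Friction holds the reels: they do not slide by themselves.
- stop (a point): Middle of the rack's stop, where the sloped floor meets it: x = 68, y = 0, z = 14 mm in the rack's frame, same axes. The stop is a straight lip along y across all lanes at the floor's low far edge, 10 mm high square to the floor. A reel of radius r that is home has the centre of its underside r cos(0.25) before (-x) and r sin(0.25) above this line.
- tip_cleaner: Bystander: black soldering-tip cleaner box, 85 x 70 x 75 mm, filled with brass wire wool, loose, beside the rack's left (+y) end. Origin: centre of its underside.
- flux_bottle: Bystander: white flux bottle with a red cap, 48 mm diameter, 120 mm tall, loose, beside the rack's right (-y) end. Origin: centre of its underside.

How it is judged:
By the outcome, as a careful person would: the job done as asked, in the order asked, and still so for the second after the job is handed in, with the robot touching nothing.
It also fails if it takes over 99 s, if anything falls off the work surface, if the arm or the gripper's body presses on something with over 40 N, if the wrist force passes 120 N, or if a joint passes its speed limit or range.

## Working session

There is one attempt and no reset: what is moved stays moved. The work goes in short steps, Python scripts to look and compute and a tool call to move; the robot and the scene stay as the last step left them, time stands still between calls to the robot, and variables do not carry over. Pictures are saved under pics/ and viewed, at most 14 in all, crops included, and the job is handed in when it is done.

Besides the shell and the picture viewer there is one more tool, called after "Call:" as a command line: name --argument value ..., lists and objects as JSON in quotes. arm_command: Moves the arm, as the interface text tells. Its arguments: {"type":"object","properties":{"targets":{"type":"array"},"hand":{"type":"number"},"squeeze":{"type":"number"}},"required":["targets"]}

```bash
ls; mkdir -p pics; cat > h.py <<'E'
from rig import *
import numpy as np, cv2
from scipy.spatial.transform import Rotation as R
def snap(n,f):
    p,d=get_image(n); cv2.imwrite('pics/'+f,cv2.cvtColor(p,cv2.COLOR_RGB2BGR)); return p,d
def toworld(n,p):
    T=np.array(camera_model(n)["extrinsics"]); return (T@np.r_[p,1])[:3]
E
python3 - <<'E'
from h import *
s=read_state(); print(s)
for n in("top","side"):
    p,d=snap(n,n+"1.png"); m=camera_model(n); print(n,m)
    for q in["reel_60","reel_52","reel_45","reel_38","end_big","end_small","rack","tip_cleaner","flux_bottle"]:
        for r in look_for(q,n)[:4]: print(q,round(r["conf"],2),toworld(n,r["location"]).round(0))
print(read_state()["time_s"])
E
```

```text
pics
{'time_s': 0.0, 'joint_positions': array([ 1.2860884 ,  0.46943737, -0.04859459,  1.53366123,  0.02413119,
        1.14099273, -0.08231672]), 'joint_vel': array([ 0.00056059,  0.00146855,  0.00066223, -0.00021959,  0.00076192,
        0.00016984,  0.00034447]), 'joint_efforts': array([-4.87943653e-04, -5.07968080e+01, -8.07652669e-02, -2.36155665e+01,
       -6.13787910e-02,  3.79275111e-02,  1.75609862e-04]), 'tool_pos': array([ 170.64764212, -652.47045728,  221.51602543]), 'tool_rot': array([ 9.91829265e-01,  1.27568787e-01, -1.70167991e-04, -9.40710805e-04]), 'contact_force': array([ 0.46799102, -0.17160408,  0.61589635]), 'ft_torque': array([0.01394745, 0.03477422, 0.01605399]), 'finger_force': 0.0, 'opening': 0.9995298700969801}
top {'fx': 435.59585833185923, 'fy': 435.59585833185923, 'cx': 284.6712770890279, 'cy': 210.41974869340126, 'extrinsics': array([[ 3.02619989e-03, -9.81466301e-01,  1.91610912e-01,
         3.90034630e+02],
       [-9.99844962e-01, -6.29345445e-03, -1.64452155e-02,
        -2.07729028e+00],
       [ 1.73463194e-02, -1.91531438e-01, -9.81333182e-01,

[... 1173 characters left out ...]
e-01, -7.60555384e-01,
         9.82522428e+02],
       [ 0.00000000e+00,  0.00000000e+00,  0.00000000e+00,
         1.00000000e+00]])}
reel_60 0.69 [401. 335.  49.]
reel_60 0.59 [462. -87.  54.]
reel_60 0.58 [459. 107.  38.]
reel_52 0.69 [401. 335.  49.]
reel_52 0.59 [462. -87.  54.]
reel_52 0.58 [459. 107.  38.]
reel_45 0.69 [401. 335.  49.]
reel_45 0.59 [462. -87.  54.]
reel_45 0.58 [459. 107.  38.]
reel_38 0.69 [401. 335.  49.]
reel_38 0.59 [462. -87.  54.]
reel_38 0.58 [459. 107.  38.]
end_big 0.82 [ 662. -163.   82.]
end_big 0.2 [600.  78.  33.]
end_small 0.48 [656. 243.  39.]
end_small 0.4 [ 663. -159.   77.]
tip_cleaner 0.5 [ 432. -329.   28.]
flux_bottle 0.64 [ 608. -423.   63.]
1.0
```

View images.

View pics/top1.png

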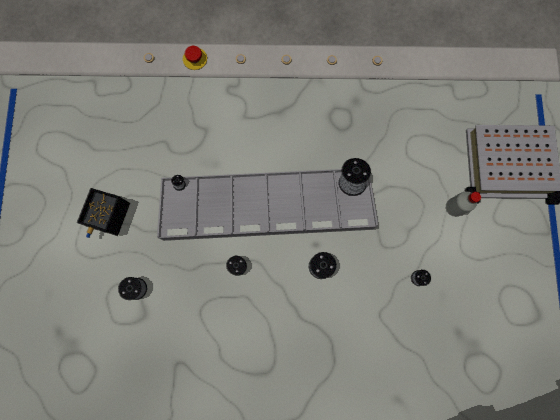

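View pics/side1.png

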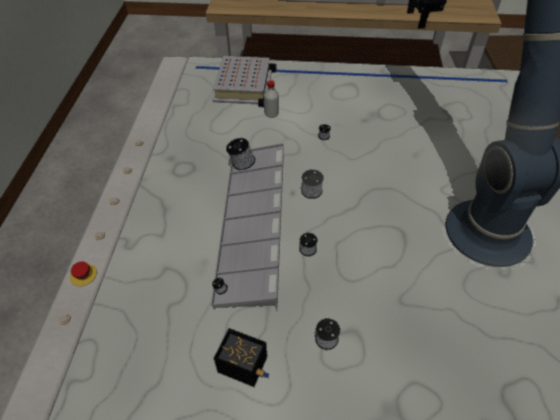

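Top view: the end_big reel stands at (355,172), on the -y side, and end_small at (178,182). The loose reels are at (132,288), (237,265), (323,265) and (421,278). The side view agrees, with the rack yawed slightly. Next I'll measure from the depth images.

```bash
cat >> h.py <<'E'
def cloud(n,d,m=None):
    m=m or camera_model(n); v,u=np.mgrid[:d.shape[0],:d.shape[1]]
    P=np.stack([(u-m["cx"])/m["fx"]*d,(v-m["cy"])/m["fy"]*d,d],-1); T=np.array(m["extrinsics"])
    P=P@T[:3,:3].T+T[:3,3]; P[d==0]=np.nan; return P
E
python3 - <<'E'
from h import *
C={n:None for n in("top","side")}
for n in C:
    p,d=get_image(n); np.save(n+"_d.npy",d); P=cloud(n,d).reshape(-1,3); P=P[~np.isnan(P[:,0])]
    print(n)
    b=P[(P[:,0]>380)&(P[:,0]<800)&(abs(P[:,1])<350)&(abs(P[:,2])<12)]; print("bench z",np.median(b[:,2]))
    for nm,x,y in[("60",458,-103),("52",405,328),("45",459,97),("38",433,-335),("big",662,-173),("small",656,241)]:
        Q=P[np.hypot(P[:,0]-x,P[:,1]-y)<50]
        if nm not in("big","small"): zt=np.percentile(Q[Q[:,2]>15,2],95)
        else: zt=np.percentile(Q[:,2],99)
        q=Q[Q[:,2]>zt-5] if nm not in("big","small") else Q[Q[:,2]>zt-(14 if nm=="big" else 8)]
        c,r=cv2.minEnclosingCircle(q[:,:2].astype(np.float32)); print(nm,"top z",round(zt,1),"c",np.round(c,1),"diam",round(2*r,1),len(q),"side-z range med",q[:,:2].mean(0).round(1))
    # rack floor plane
    F=P[(P[:,0]>530)&(P[:,0]<690)&(P[:,1]>-130)&(P[:,1]<215)&(P[:,2]>10)&(P[:,2]<60)]
    for k in range(6):
        A=np.c_[F[:,:2],np.ones(len(F))]; co=np.linalg.lstsq(A,F[:,2],rcond=None)[0]; res=F[:,2]-A@co; F=F[abs(res)<max(3,2*res.std())]
    print("plane",co, "slope",np.arctan(np.hypot(*co[:2])),"yaw",np.arctan2(-co[1],-co[0]),res.std())
    # outline of rack: mask z>8 points, minAreaRect
    K=P[(P[:,0]>500)&(P[:,0]<720)&(P[:,1]>-320)&(P[:,1]<330)&(P[:,2]>9)&(P[:,2]<66)]
    K=K[abs(K[:,2]-np.c_[K[:,:2],np.ones(len(K))]@co)<12]
    print(cv2.minAreaRect(K[:,:2].astype(np.float32)))
print(read_state()["time_s"], camera_model("wrist"))
E
```

```text
top
bench z -0.35107721798522107
60 top z 58.6 c [ 459.1 -105.6] diam 59.4 493 side-z range med [ 459.1 -105.8]
52 top z 50.3 c [404.9 331.1] diam 52.1 385 side-z range med [405.4 330.7]
45 top z 43.6 c [458.4  93.8] diam 44.7 253 side-z range med [458.1  94.1]
38 top z 36.7 c [ 432.2 -339. ] diam 37.4 187 side-z range med [ 432.  -339.1]
big top z 92.4 c [ 673.8 -181.9] diam 67.8 560 side-z range med [ 669.4 -181.8]
small top z 46.7 c [659.  237.3] diam 30.0 115 side-z range med [658.3 237.3]
plane [-2.56046350e-01 -1.59961938e-02  1.88124602e+02] slope 0.25112961583389687 yaw 0.06239273281238826 1.4240614759286605
((609.8231201171875, 24.374603271484375), (152.79676818847656, 509.2491455078125), 3.2976226806640625)
side
bench z 0.8109219195609967
60 top z 59.6 c [ 460.4 -104.9] diam 63.5 260 side-z range med [ 458.9 -104.2]
52 top z 51.3 c [404.4 332. ] diam 52.4 392 side-z range med [405.3 332.7]
45 top z 44.6 c [458.5  95.9] diam 47.0 196 side-z range med [458.9  95.7]
38 top z 37.6 c [ 432.3 -337.9] diam 40.0 76 side-z range med [ 432.3 -337.4]
big top z 93.9 c [ 674.  -179.9] diam 70.1 287 side-z range med [ 669.  -178.7]
small top z 47.5 c [658.4 238.1] diam 31.6 111 side-z range med [657.7 239.9]
plane [-2.53689634e-01 -1.61624233e-02  1.87939665e+02] slope 0.24893140262776509 yaw 0.06362344800482388 1.5410919508923016
((609.327392578125, 23.724777221679688), (151.7248992919922, 515.0484008789062), 3.3425166606903076)
1.1 {'fx': 325.19226210127806, 'fy': 325.19226210127806, 'cx': 282.4077241804636, 'cy': 208.0482166017283, 'tool_from_camera': array([[ 6.84384634e-05, -9.58626284e-01, -2.84667601e-01,
         7.78487491e+01],
       [ 9.99999689e-01, -1.57995474e-04,  7.72469561e-04,
         6.52618290e-01],
       [-7.85485818e-04, -2.84667565e-01,  9.58625975e-01,
        -1.62895797e+02],
       [ 0.00000000e+00,  0.00000000e+00,  0.00000000e+00,
         1.00000000e+00]])}
```

```bash
cat >> h.py <<'E'
O=np.array([610.5,24.5,0]); PSI=0.058; RK=R.from_euler('ZY',[PSI,0.25])  # x downslope, z normal
TR=R.from_matrix(RK.as_matrix()@np.array([[0,1,0],[1,0,0],[0,0,-1.]]))  # tool y downslope, z into floor
REEL={38:(432.2,-338.5,34,126),45:(458.5,95,41,42),52:(405,331.5,48,-42),60:(459.3,-105.2,56,-126)}
def home(d,L,h=0,up=0,norm=0):
    r=d/2; b=O+R.from_euler('z',PSI).apply([68-r*np.cos(.25),L,14+r*np.sin(.25)])
    return b+RK.apply([-up,0,h+norm])
def pick_rot(x,y):
    a=np.arctan2(y,x); return R.from_matrix(np.array([[-np.sin(a),np.cos(a),0],[np.cos(a),np.sin(a),0],[0,0,-1.]]))
def plan(p,rot,N):
    s=read_state(); r0=R.from_quat(s["tool_rot"]); v=(r0.inv()*rot).as_rotvec(); t=r0.inv().apply(np.array(p)-s["tool_pos"])
    w=R.from_rotvec(v/N); M=sum((w**k).as_matrix() for k in range(N)); q=np.linalg.solve(M,t)
    print("N",N,"row",q.round(1),np.degrees(v/N).round(2),"| total shift",t.round(1),"turn",np.degrees(v).round(1))
def st():
    s=read_state(); print("t",s["time_s"],"pos",s["tool_pos"].round(1),"F",s["contact_force"].round(1),"open",round(s["opening"]*87,1),"ff",s["finger_force"])
E
python3 - <<'E'
from h import *
import rig; print(getattr(rig,"grip_point_offset","-"),[a for a in dir(rig) if a[0]!='_'])
x,y,H,L=REEL[38]; plan((x,y,120),pick_rot(x,y),12)
for d in REEL:
    print(d,home(d,REEL[d][3]).round(1))
E
```

```text
18.700000000000003 ['MotionError', 'camera_model', 'get_image', 'grip_point_offset', 'look_for', 'read_state', 'sign_off']
N 12 row [ 32.9 -11.    8.5] [ 0.    0.   -3.11] | total shift [ 332.4 -238.2  102.6] turn [  0.    0.  -37.3]
38 [652.7 153.2  18.7]
45 [654.2  69.1  19.6]
52 [655.7 -14.9  20.4]
60 [656.7 -99.   21.4]
```

Call:
arm_command --targets '[32.9,-11,8.5,0,0,-3.11,32.9,-11,8.5,0,0,-3.11,32.9,-11,8.5,0,0,-3.11,32.9,-11,8.5,0,0,-3.11,32.9,-11,8.5,0,0,-3.11,32.9,-11,8.5,0,0,-3.11,32.9,-11,8.5,0,0,-3.11,32.9,-11,8.5,0,0,-3.11,32.9,-11,8.5,0,0,-3.11,32.9,-11,8.5,0,0,-3.11,32.9,-11,8.5,0,0,-3.11,32.9,-11,8.5,0,0,-3.11,0,0,0,0,0,0]' --hand 87 --squeeze 15

```text
time_s: 2.4
tool_pos: [434.5, -332.6, 119.8]
tool_rot: [0.897, 0.442, 0.001, -0.002]
contact_force: [0.4, 0.2, 0.6]
opening: 1.004
finger_force: 0.0
```

```bash
python3 - <<'E'
from h import *
st(); p,d=snap("wrist","w1.png")
x,y,H,L=REEL[38]; plan((x,y,13),pick_rot(x,y),1)
E
```

```text
t 2.4 pos [ 434.5 -332.6  119.8] F [0.4 0.2 0.6] open 87.4 ff 0.0
N 1 row [ -2.9   0.7 107.3] [-0.06 -0.05  0.33] | total shift [ -2.9   0.7 107.3] turn [-0.1 -0.1  0.3]
```

View pics/w1.png

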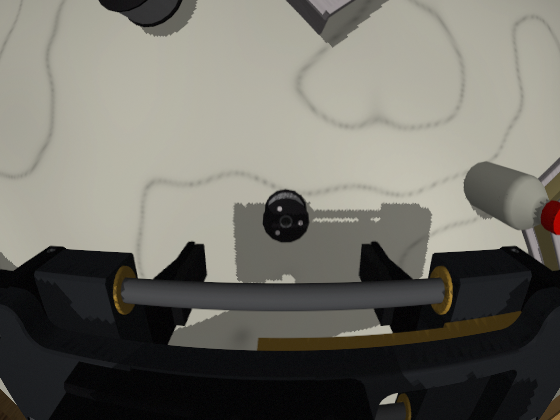

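The wrist view shows reel_38 centred near (287,222), between the fingers. I'll check that position with the wrist depth.

```bash
cat >> h.py <<'E'
def wcloud(d,s):
    m=camera_model("wrist"); v,u=np.mgrid[:d.shape[0],:d.shape[1]]; a=(u-m["cx"])/m["fx"]; b=(v-m["cy"])/m["fy"]; r=np.hypot(a,b)+1e-9
    k=np.tan(np.minimum(r,1.4))/r*d; P=np.stack([a*k,b*k,d],-1); T=np.array(m["tool_from_camera"]); P=P@T[:3,:3].T+T[:3,3]
    P=R.from_quat(s["tool_rot"]).apply(P.reshape(-1,3))+s["tool_pos"]; return P[(d.ravel()>0)]
def wreel(d0):
    s=read_state(); p,d=get_image("wrist"); P=wcloud(d,s); x,y,H,L=REEL[d0]
    Q=P[(np.hypot(P[:,0]-x,P[:,1]-y)<d0/2+14)]; z=Q[(Q[:,2]>H-8)&(Q[:,2]<H+8)]; zt=np.median(z[z[:,2]>np.percentile(z[:,2],50),2]); q=z[z[:,2]>zt-4]
    c,r=cv2.minEnclosingCircle(q[:,:2].astype(np.float32)); print("reel",d0,"top",zt.round(1),"c",np.round(c,1),"diam",round(2*r,1),len(q)); return c
E
python3 - <<'E'
from h import *
c=wreel(38); st(); plan((*c,13),pick_rot(*c),1)
E
```

```text
reel 38 top 35.3 c [ 432.5 -339.6] diam 37.8 1598
t 2.5 pos [ 432.7 -338.2  120.6] F [-0.3  0.1 -0.7] open 87.2 ff 0.0
N 1 row [ -1.2   0.7 107.6] [0.01 0.02 0.21] | total shift [ -1.2   0.7 107.6] turn [0.  0.  0.2]
```

Call:
arm_command --targets '[-1.2,0.7,35,0,0,0,0,0,35,0,0,0,0,0,20,0,0,0,0,0,12,0,0,0,0,0,5.5,0,0,0,0,0,0,0,0,0,0,0,0,0,0,0]'

```text
time_s: 3.2
tool_pos: [432.9, -340.8, 14.1]
tool_rot: [0.899, 0.438, 0.0, 0.001]
contact_force: [0.5, 0.1, 0.6]
opening: 1.002
finger_force: 0.0
```

Call:
arm_command --targets '[0,0,0,0,0,0,0,0,0,0,0,0,0,0,0,0,0,0,0,0,0,0,0,0,0,0,0,0,0,0,0,0,0,0,0,0]' --hand 10 --squeeze 15

```text
time_s: 3.8
tool_pos: [432.2, -339.9, 13.1]
tool_rot: [0.899, 0.438, 0.0, 0.0]
contact_force: [0.3, 1.0, -0.8]
opening: 0.539
finger_force: 0.0
```

Call:
arm_command --targets '[0,0,0,0,0,0,0,0,0,0,0,0,0,0,0,0,0,0]'

```text
time_s: 4.1
tool_pos: [432.2, -339.9, 13.1]
tool_rot: [0.899, 0.438, -0.0, -0.0]
contact_force: [0.8, 0.1, 0.8]
opening: 0.43
finger_force: 15.0
```

Call:
arm_command --targets '[0,0,-20,0,0,0,0,0,-40,0,0,0,0,0,-40,0,0,0,0,0,-25,0,0,0,0,0,0,0,0,0]'

```text
time_s: 4.6
tool_pos: [434.4, -341.4, 141.8]
tool_rot: [0.899, 0.438, 0.002, 0.004]
contact_force: [0.8, -1.1, -1.7]
opening: 0.431
finger_force: 15.0
```

```bash
python3 - <<'E'
from h import *
st(); plan(home(38,126,13,15,60),TR,16)
E
```

```text
t 4.6 pos [ 434.4 -341.4  141.8] F [ 0.8 -1.1 -1.7] open 37.5 ff 14.999713450670242
N 16 row [34.6  3.6  2.1] [ 0.88 -0.31 -2.57] | total shift [ 526.3 -130.5   47.7] turn [ 14.1  -5.  -41.2]
```

Call:
arm_command --targets '[34.6,3.6,2.1,0.88,-0.31,-2.57,34.6,3.6,2.1,0.88,-0.31,-2.57,34.6,3.6,2.1,0.88,-0.31,-2.57,34.6,3.6,2.1,0.88,-0.31,-2.57,34.6,3.6,2.1,0.88,-0.31,-2.57,34.6,3.6,2.1,0.88,-0.31,-2.57,34.6,3.6,2.1,0.88,-0.31,-2.57,34.6,3.6,2.1,0.88,-0.31,-2.57,34.6,3.6,2.1,0.88,-0.31,-2.57,34.6,3.6,2.1,0.88,-0.31,-2.57,34.6,3.6,2.1,0.88,-0.31,-2.57,34.6,3.6,2.1,0.88,-0.31,-2.57,34.6,3.6,2.1,0.88,-0.31,-2.57,34.6,3.6,2.1,0.88,-0.31,-2.57,34.6,3.6,2.1,0.88,-0.31,-2.57,34.6,3.6,2.1,0.88,-0.31,-2.57,0,0,0,0,0,0,0,0,0,0,0,0]'

```text
time_s: 6.4
tool_pos: [653.1, 156.7, 88.8]
tool_rot: [0.68, 0.722, -0.092, -0.09]
contact_force: [-0.7, -0.3, -0.9]
opening: 0.432
finger_force: 15.0
```

```bash
python3 - <<'E'
from h import *
st(); plan(home(38,126,13,15,8),TR,4)
E
```

```text
t 6.4 pos [653.1 156.7  88.8] F [-0.7 -0.3 -0.9] open 37.6 ff 14.999524801969528
N 4 row [-0.9  0.5 11.7] [-0.11 -0.07  0.05] | total shift [-3.7  2.1 47. ] turn [-0.4 -0.3  0.2]
```

Call:
arm_command --targets '[-0.9,0.5,20,-0.4,-0.3,0.2,-0.9,0.5,16,0,0,0,-0.9,0.5,8,0,0,0,-0.9,0.5,3,0,0,0,0,0,0,0,0,0,0,0,0,0,0,0]'

```text
time_s: 7.0
tool_pos: [645.4, 151.5, 45.4]
tool_rot: [0.682, 0.721, -0.089, -0.085]
contact_force: [1.0, -0.6, -0.9]
opening: 0.431
finger_force: 15.0
```

```bash
python3 - <<'E'
from h import *
st(); plan(home(38,126,13,15,0),TR,1)
E
```

```text
t 7.0 pos [645.4 151.5  45.4] F [ 1.  -0.6 -0.9] open 37.5 ff 14.999763071537018
N 1 row [ 1.2 -1.2 11. ] [ 0.19 -0.04 -0.19] | total shift [ 1.2 -1.2 11. ] turn [ 0.2 -0.  -0.2]
```

Call:
arm_command --targets '[0.5,0,6,0.2,0,-0.2,0,0,4,0,0,0,0,0,0,0,0,0,0,0,0,0,0,0]'

```text
time_s: 7.4
tool_pos: [642.3, 152.0, 35.1]
tool_rot: [0.681, 0.722, -0.091, -0.086]
contact_force: [0.1, 0.4, -1.1]
opening: 0.437
finger_force: 15.0
```

Call:
arm_command --targets '[0,0,1,0,0,0,0,0,0,0,0,0]'

```text
time_s: 7.6
tool_pos: [642.2, 152.1, 35.0]
tool_rot: [0.681, 0.722, -0.091, -0.086]
contact_force: [-0.4, 0.1, 4.6]
opening: 0.432
finger_force: 15.0
```

Call:
arm_command --targets '[0,0,1,0,0,0,0,0,0,0,0,0]'

```text
time_s: 7.8
tool_pos: [642.2, 152.1, 35.0]
tool_rot: [0.681, 0.722, -0.091, -0.086]
contact_force: [-0.2, -1.2, 8.7]
opening: 0.431
finger_force: 15.0
```

Call:
arm_command --targets '[0,0,-1.2,0,0,0,0,5,0,0,0,0,0,5,0,0,0,0,0,3,0,0,0,0,0,0,0,0,0,0]'

```text
time_s: 8.3
tool_pos: [654.3, 153.2, 32.0]
tool_rot: [0.68, 0.722, -0.091, -0.087]
contact_force: [-3.3, 0.0, 5.9]
opening: 0.431
finger_force: 15.0
```

Call:
arm_command --targets '[0,1.5,0,0,0,0,0,0,0,0,0,0]'

```text
time_s: 8.5
tool_pos: [655.3, 153.3, 31.7]
tool_rot: [0.68, 0.722, -0.092, -0.087]
contact_force: [-2.6, -0.3, 8.0]
opening: 0.435
finger_force: 15.0
```

Call:
arm_command --targets '[0,1.5,0,0,0,0,0,0,0,0,0,0]'

```text
time_s: 8.7
tool_pos: [656.8, 153.4, 31.3]
tool_rot: [0.68, 0.722, -0.092, -0.087]
contact_force: [-2.5, -0.3, 7.4]
opening: 0.432
finger_force: 15.0
```

Call:
arm_command --targets '[0,1,0,0,0,0,0,1,0,0,0,0,0,0,0,0,0,0]'

```text
time_s: 9.0
tool_pos: [657.5, 153.5, 31.2]
tool_rot: [0.68, 0.722, -0.093, -0.088]
contact_force: [-6.0, -0.2, 9.7]
opening: 0.432
finger_force: 15.0
```

Call:
arm_command --targets '[0,1,0,0,0,0,0,1,0,0,0,0,0,0,0,0,0,0]'

```text
time_s: 9.3
tool_pos: [657.6, 153.5, 31.2]
tool_rot: [0.68, 0.722, -0.095, -0.089]
contact_force: [-8.4, -2.3, 14.8]
opening: 0.434
finger_force: 15.0
```

Call:
arm_command --targets '[0,-0.5,-1.2,0,0,0,0,-0.5,-1,0,0,0,0,0,0,0,0,0]'

```text
time_s: 9.6
tool_pos: [657.6, 153.5, 31.3]
tool_rot: [0.68, 0.722, -0.094, -0.089]
contact_force: [-6.1, 0.1, 3.9]
opening: 0.432
finger_force: 15.0
```

Call:
arm_command --targets '[0,0,0,0,0,0,0,0,0,0,0,0,0,0,0,0,0,0,0,0,0,0,0,0]' --hand 60

```text
time_s: 10.0
tool_pos: [661.5, 152.8, 31.6]
tool_rot: [0.681, 0.722, -0.091, -0.086]
contact_force: [0.2, -1.2, 0.0]
opening: 0.663
finger_force: 0.0
```

Call:
arm_command --targets '[0,0,-15,0,0,0,0,0,-30,0,0,0,0,0,-30,0,0,0,0,0,-30,0,0,0,0,0,0,0,0,0]' --hand 87

```text
time_s: 10.5
tool_pos: [691.0, 155.8, 139.7]
tool_rot: [0.681, 0.722, -0.086, -0.084]
contact_force: [-0.3, 0.7, 0.9]
opening: 0.982
finger_force: 0.0
```

```bash
python3 - <<'E'
from h import *
st(); snap("wrist","w2.png"); x,y,H,L=REEL[45]; plan((x,y,110),pick_rot(x,y),8)
E
```

```text
t 10.5 pos [691.  155.8 139.7] F [-0.3  0.7  0.9] open 85.4 ff 0.0
N 8 row [ -4.  -28.9   7.4] [-1.75 -0.14 -1.04] | total shift [ -46.8 -220.3   82.9] turn [-14.   -1.1  -8.3]
```

View pics/w2.png

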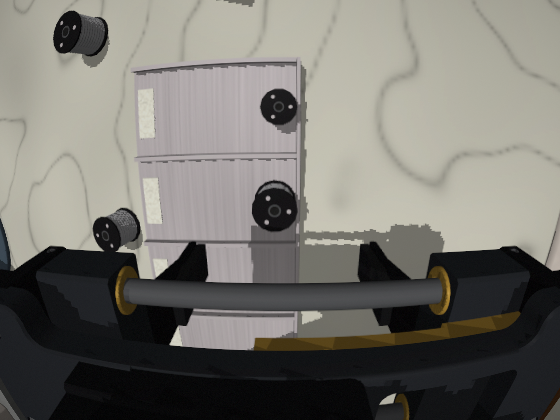

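Reel_38 stands at (275,205), in the lane next to end_small (278,106) and against the stop. Next is reel_45.

Call:
arm_command --targets '[-4,-28.9,7.4,-1.75,-0.14,-1.04,-4,-28.9,7.4,-1.75,-0.14,-1.04,-4,-28.9,7.4,-1.75,-0.14,-1.04,-4,-28.9,7.4,-1.75,-0.14,-1.04,-4,-28.9,7.4,-1.75,-0.14,-1.04,-4,-28.9,7.4,-1.75,-0.14,-1.04,-4,-28.9,7.4,-1.75,-0.14,-1.04,-4,-28.9,7.4,-1.75,-0.14,-1.04,0,0,0,0,0,0,0,0,0,0,0,0]' --hand 87

```text
time_s: 11.55
tool_pos: [455.6, 93.5, 108.0]
tool_rot: [0.631, 0.776, -0.003, -0.002]
contact_force: [0.6, -0.4, 0.0]
opening: 0.998
finger_force: 0.0
```

```bash
sed -i 's/O=np.array(\[610.5/O=np.array([612/' h.py; python3 - <<'E'
from h import *
c=wreel(45); st(); plan((*c,14),pick_rot(*c),1)
E
```

```text
reel 45 top 42.3 c [458.8  94.2] diam 44.7 2604
t 11.6 pos [456.9  94.1 108.3] F [ 0.7  0.1 -0.3] open 87.0 ff 0.0
N 1 row [-0.3  2.4 94.3] [-0.32  0.01  0.11] | total shift [-0.3  2.4 94.3] turn [-0.3  0.   0.1]
```

Call:
arm_command --targets '[-0.3,1.5,35,-0.3,0,0,0,0,30,0,0,0,0,0,16,0,0,0,0,0,9,0,0,0,0,0,4,0,0,0,0,0,0,0,0,0]'

```text
time_s: 12.2
tool_pos: [458.2, 94.3, 14.1]
tool_rot: [0.631, 0.776, -0.0, -0.0]
contact_force: [0.0, 0.1, -0.7]
opening: 1.002
finger_force: 0.0
```

Call:
arm_command --targets '[0,0,0,0,0,0,0,0,0,0,0,0,0,0,0,0,0,0,0,0,0,0,0,0,0,0,0,0,0,0,0,0,0,0,0,0,0,0,0,0,0,0,0,0,0,0,0,0]' --hand 20 --squeeze 18

```text
time_s: 13.0
tool_pos: [457.8, 94.0, 14.2]
tool_rot: [0.631, 0.776, -0.0, -0.0]
contact_force: [0.9, 0.5, 0.4]
opening: 0.51
finger_force: 18.0
```

Call:
arm_command --targets '[0,0,-20,0,0,0,0,0,-40,0,0,0,0,0,-40,0,0,0,0,0,-20,0,0,0,0,0,0,0,0,0]'

```text
time_s: 13.5
tool_pos: [459.2, 94.4, 136.4]
tool_rot: [0.631, 0.776, 0.001, 0.002]
contact_force: [0.4, 0.3, -1.9]
opening: 0.511
finger_force: 18.0
```

```bash
python3 - <<'E'
from h import *
st(); plan(home(45,42,14,15,45),TR,7)
E
```

```text
t 13.5 pos [459.2  94.4 136.4] F [ 0.4  0.3 -1.9] open 44.5 ff 17.99911956768483
N 7 row [-7.6 28.1  5.1] [2.08 0.16 1.19] | total shift [-64.6 187.1  56.8] turn [14.5  1.1  8.3]
```

Call:
arm_command --targets '[-7.6,28.1,5.1,2.08,0.16,1.19,-7.6,28.1,5.1,2.08,0.16,1.19,-7.6,28.1,5.1,2.08,0.16,1.19,-7.6,28.1,5.1,2.08,0.16,1.19,-7.6,28.1,5.1,2.08,0.16,1.19,-7.6,28.1,5.1,2.08,0.16,1.19,-7.6,28.1,5.1,2.08,0.16,1.19,0,0,0,0,0,0,0,0,0,0,0,0,0,0,0,0,0,0]'

```text
time_s: 14.5
tool_pos: [652.4, 69.5, 76.0]
tool_rot: [0.68, 0.722, -0.093, -0.088]
contact_force: [-0.1, -0.3, -1.4]
opening: 0.515
finger_force: 18.0
```

```bash
python3 - <<'E'
from h import *
st(); plan(home(45,42,14,15,0),TR,1)
E
```

```text
t 14.5 pos [652.4  69.5  76. ] F [-0.1 -0.3 -1.4] open 44.8 ff 17.9997898475267
N 1 row [-0.6  2.4 39.9] [-0.47 -0.01  0.13] | total shift [-0.6  2.4 39.9] turn [-0.5 -0.   0.1]
```

Call:
arm_command --targets '[-0.6,2,18,-0.4,0,0.1,0,0,12,0,0,0,0,0,6,0,0,0,0,0,3,0,0,0,0,0,0,0,0,0,0,0,0,0,0,0]'

```text
time_s: 15.1
tool_pos: [646.7, 67.8, 39.2]
tool_rot: [0.681, 0.721, -0.09, -0.085]
contact_force: [1.0, -0.6, -1.6]
opening: 0.509
finger_force: 18.0
```

Call:
arm_command --targets '[0,0,1,0,0,0,0,0,0,0,0,0]'

```text
time_s: 15.3
tool_pos: [646.2, 67.7, 37.9]
tool_rot: [0.681, 0.721, -0.09, -0.085]
contact_force: [-0.5, -0.5, -2.2]
opening: 0.513
finger_force: 18.0
```

Call:
arm_command --targets '[0,0,1.2,0,0,0,0,0,0.8,0,0,0,0,0,0,0,0,0]'

```text
time_s: 15.6
tool_pos: [646.1, 67.8, 36.8]
tool_rot: [0.682, 0.721, -0.09, -0.085]
contact_force: [-0.4, 0.3, 5.0]
opening: 0.513
finger_force: 18.0
```

Call:
arm_command --targets '[0,5,0,0,0,0,0,4,0,0,0,0,0,2,0,0,0,0,0,0,0,0,0,0,0,0,0,0,0,0]'

```text
time_s: 16.1
tool_pos: [655.6, 68.8, 34.3]
tool_rot: [0.681, 0.721, -0.091, -0.086]
contact_force: [-2.5, -0.5, 7.5]
opening: 0.509
finger_force: 18.0
```

Call:
arm_command --targets '[0,1,0,0,0,0,0,1,0,0,0,0,0,0,0,0,0,0]'

```text
time_s: 16.4
tool_pos: [657.3, 68.9, 33.9]
tool_rot: [0.681, 0.721, -0.091, -0.086]
contact_force: [-3.9, 0.2, 8.3]
opening: 0.516
finger_force: 18.0
```

Call:
arm_command --targets '[0,1,0,0,0,0,0,1,0,0,0,0,0,0,0,0,0,0]'

```text
time_s: 16.7
tool_pos: [659.2, 69.1, 33.4]
tool_rot: [0.681, 0.721, -0.091, -0.086]
contact_force: [-3.6, 0.1, 8.2]
opening: 0.513
finger_force: 18.0
```

Call:
arm_command --targets '[0,1,0,0,0,0,0,1,0,0,0,0,0,0,0,0,0,0]'

```text
time_s: 17.0
tool_pos: [659.4, 69.1, 33.3]
tool_rot: [0.681, 0.721, -0.093, -0.087]
contact_force: [-7.4, -1.1, 11.4]
opening: 0.509
finger_force: 18.0
```

Call:
arm_command --targets '[0,1,0,0,0,0,0,1,0,0,0,0,0,0,0,0,0,0]'

```text
time_s: 17.3
tool_pos: [659.5, 69.1, 33.4]
tool_rot: [0.681, 0.721, -0.095, -0.089]
contact_force: [-10.7, -1.6, 16.0]
opening: 0.516
finger_force: 18.0
```

Against the stop at 659.4, which matches the prediction. Release, retreat and go to reel_60, which is the next one on the way.

Call:
arm_command --targets '[0,-1,-1.2,0,0,0,0,-1,-1,0,0,0,0,0,0,0,0,0]'

```text
time_s: 17.6
tool_pos: [659.4, 69.0, 33.4]
tool_rot: [0.681, 0.721, -0.093, -0.088]
contact_force: [-5.6, -0.3, 3.1]
opening: 0.513
finger_force: 18.0
```

Call:
arm_command --targets '[0,0,0,0,0,0,0,0,0,0,0,0,0,0,0,0,0,0,0,0,0,0,0,0]' --hand 65

```text
time_s: 18.0
tool_pos: [663.1, 68.5, 33.6]
tool_rot: [0.682, 0.721, -0.09, -0.085]
contact_force: [-0.1, -0.2, 0.2]
opening: 0.727
finger_force: 0.0
```

Call:
arm_command --targets '[0,0,-15,0,0,0,0,0,-30,0,0,0,0,0,-30,0,0,0,0,0,-30,0,0,0,0,0,0,0,0,0]' --hand 87

```text
time_s: 18.5
tool_pos: [692.3, 71.2, 141.6]
tool_rot: [0.682, 0.722, -0.086, -0.082]
contact_force: [0.4, 0.2, 1.8]
opening: 0.989
finger_force: 0.0
```

```bash
python3 - <<'E'
from h import *
st(); x,y,H,L=REEL[60]; plan((x,y,120),pick_rot(x,y),9)
E
```

```text
t 18.5 pos [692.3  71.2 141.6] F [0.4 0.2 1.8] open 86.0 ff 0.0
N 9 row [-21.4 -24.1   5.7] [-1.51  0.2   1.78] | total shift [-163.2 -230.7   77.9] turn [-13.6   1.8  16. ]
```

Call:
arm_command --targets '[-21.4,-24.1,5.7,-1.51,0.2,1.78,-21.4,-24.1,5.7,-1.51,0.2,1.78,-21.4,-24.1,5.7,-1.51,0.2,1.78,-21.4,-24.1,5.7,-1.51,0.2,1.78,-21.4,-24.1,5.7,-1.51,0.2,1.78,-21.4,-24.1,5.7,-1.51,0.2,1.78,-21.4,-24.1,5.7,-1.51,0.2,1.78,-21.4,-24.1,5.7,-1.51,0.2,1.78,-21.4,-24.1,5.7,-1.51,0.2,1.78,0,0,0,0,0,0,0,0,0,0,0,0]' --hand 87

```text
time_s: 19.6
tool_pos: [455.0, -107.2, 117.5]
tool_rot: [0.782, 0.623, -0.005, -0.002]
contact_force: [0.7, -0.2, 0.3]
opening: 1.001
finger_force: 0.0
```

```bash
python3 - <<'E'
from h import *
c=wreel(60); st(); plan((*c,17),pick_rot(*c),1)
E
```

```text
reel 60 top 57.3 c [ 459.2 -105.9] diam 59.9 4921
t 19.65 pos [ 456.2 -106.6  117.7] F [0.3 0.7 0.3] open 86.8 ff 0.0
N 1 row [  1.8   3.5 100.7] [-0.43  0.26  0.17] | total shift [  1.8   3.5 100.7] turn [-0.4  0.3  0.2]
```

Call:
arm_command --targets '[1,2.3,35,-0.4,0.2,0.2,0,0,30,0,0,0,0,0,20,0,0,0,0,0,11,0,0,0,0,0,4.5,0,0,0,0,0,0,0,0,0]'

```text
time_s: 20.25
tool_pos: [457.8, -105.9, 16.5]
tool_rot: [0.782, 0.623, -0.001, -0.001]
contact_force: [0.3, -0.1, -0.1]
opening: 0.993
finger_force: 0.0
```

Call:
arm_command --targets '[0,0,0,0,0,0,0,0,0,0,0,0,0,0,0,0,0,0,0,0,0,0,0,0,0,0,0,0,0,0,0,0,0,0,0,0,0,0,0,0,0,0]' --hand 40 --squeeze 30

```text
time_s: 20.95
tool_pos: [457.9, -106.7, 17.0]
tool_rot: [0.783, 0.622, -0.001, 0.0]
contact_force: [2.2, -0.1, 3.8]
opening: 0.686
finger_force: 30.0
```

Call:
arm_command --targets '[0,0,-15,0,0,0,0,0,-30,0,0,0,0,0,-40,0,0,0,0,0,-30,0,0,0,0,0,-10,0,0,0,0,0,0,0,0,0]'

```text
time_s: 21.55
tool_pos: [456.9, -106.5, 141.5]
tool_rot: [0.783, 0.622, -0.001, -0.0]
contact_force: [1.0, 0.6, -4.9]
opening: 0.681
finger_force: 30.0
```

```bash
python3 - <<'E'
from h import *
st(); plan(home(60,-126,17,15,45),TR,8)
E
```

```text
t 21.55 pos [ 456.9 -106.5  141.5] F [ 1.   0.6 -4.9] open 59.2 ff 29.998085838742554
N 8 row [ 3.6 25.8  4.2] [ 1.76 -0.24 -2.04] | total shift [ 53.1 195.3  55.8] turn [ 14.1  -2.  -16.3]
```

Call:
arm_command --targets '[3.6,25.8,4.2,1.76,-0.24,-2.04,3.6,25.8,4.2,1.76,-0.24,-2.04,3.6,25.8,4.2,1.76,-0.24,-2.04,3.6,25.8,4.2,1.76,-0.24,-2.04,3.6,25.8,4.2,1.76,-0.24,-2.04,3.6,25.8,4.2,1.76,-0.24,-2.04,3.6,25.8,4.2,1.76,-0.24,-2.04,3.6,25.8,4.2,1.76,-0.24,-2.04,0,0,0,0,0,0,0,0,0,0,0,0,0,0,0,0,0,0]'

```text
time_s: 22.65
tool_pos: [657.7, -99.2, 83.5]
tool_rot: [0.681, 0.722, -0.092, -0.087]
contact_force: [-0.0, -0.2, -5.0]
opening: 0.679
finger_force: 30.0
```

```bash
python3 - <<'E'
from h import *
st(); plan(home(60,-126,17,15,0),TR,1); print(home(60,-126,17).round(1), read_state()["ft_torque"])
snap("wrist","w3.png")
E
```

```text
t 22.65 pos [657.7 -99.2  83.5] F [-0.  -0.2 -5. ] open 59.0 ff 29.998249537311494
N 1 row [ 0.1  1.  43.1] [-0.19 -0.04  0.05] | total shift [ 0.1  1.  43.1] turn [-0.2 -0.   0.1]
[662.4 -98.8  37.9] [-0.02548498 -0.64877041  0.00950984]
```

View pics/w3.png

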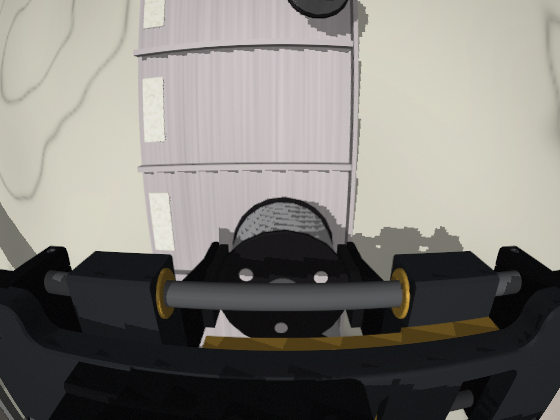

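The held reel_60 is over its lane, whose rib is at row 168. The lane between ribs 50 and 168 is empty for reel_52, and reel_45 is beyond it at (318,8). Lowering now.

Call:
arm_command --targets '[0,1,18,-0.2,0,0,0,0,14,0,0,0,0,0,7,0,0,0,0,0,2,0,0,0,0,0,0,0,0,0,0,0,0,0,0,0]'

```text
time_s: 23.3
tool_pos: [650.9, -99.4, 45.9]
tool_rot: [0.681, 0.722, -0.089, -0.084]
contact_force: [-0.9, 0.4, -3.8]
opening: 0.684
finger_force: 30.0
```

Call:
arm_command --targets '[0,0,1,0,0,0,0,0,0,0,0,0]'

```text
time_s: 23.5
tool_pos: [650.3, -99.3, 44.6]
tool_rot: [0.681, 0.722, -0.089, -0.085]
contact_force: [0.2, 0.1, -5.0]
opening: 0.684
finger_force: 30.0
```

Call:
arm_command --targets '[0,0,1,0,0,0,0,0,0,0,0,0]'

```text
time_s: 23.7
tool_pos: [649.7, -99.4, 43.2]
tool_rot: [0.681, 0.722, -0.089, -0.085]
contact_force: [0.3, -0.2, -5.2]
opening: 0.682
finger_force: 30.0
```

Call:
arm_command --targets '[0,0,1,0,0,0,0,0,1,0,0,0,0,0,0,0,0,0]'

```text
time_s: 24.0
tool_pos: [649.4, -99.4, 41.5]
tool_rot: [0.681, 0.722, -0.089, -0.085]
contact_force: [-0.2, 0.5, -3.4]
opening: 0.684
finger_force: 30.0
```

Call:
arm_command --targets '[0,0,1,0,0,0,0,0,0,0,0,0]'

```text
time_s: 24.2
tool_pos: [649.4, -99.4, 41.4]
tool_rot: [0.681, 0.722, -0.089, -0.084]
contact_force: [-0.0, 0.1, 2.2]
opening: 0.683
finger_force: 30.0
```

Call:
arm_command --targets '[0,5,0,0,0,0,0,4,0,0,0,0,0,2,0,0,0,0,0,1,0,0,0,0,0,0,0,0,0,0]'

```text
time_s: 24.7
tool_pos: [660.0, -99.0, 38.6]
tool_rot: [0.681, 0.722, -0.09, -0.085]
contact_force: [-3.7, -0.0, 6.0]
opening: 0.68
finger_force: 30.0
```

Call:
arm_command --targets '[0,1,0,0,0,0,0,1,0,0,0,0,0,0,0,0,0,0]'

```text
time_s: 25.0
tool_pos: [661.8, -98.8, 38.1]
tool_rot: [0.681, 0.722, -0.09, -0.086]
contact_force: [-3.1, -1.0, 5.4]
opening: 0.68
finger_force: 30.0
```

Call:
arm_command --targets '[0,1,0,0,0,0,0,1,0,0,0,0,0,0,0,0,0,0]'

```text
time_s: 25.3
tool_pos: [662.7, -98.8, 37.9]
tool_rot: [0.681, 0.722, -0.091, -0.086]
contact_force: [-6.9, -0.6, 7.5]
opening: 0.687
finger_force: 30.0
```

Call:
arm_command --targets '[0,1,0,0,0,0,0,1,0,0,0,0,0,0,0,0,0,0]'

```text
time_s: 25.6
tool_pos: [662.8, -98.8, 37.9]
tool_rot: [0.68, 0.722, -0.093, -0.088]
contact_force: [-11.6, -0.4, 13.9]
opening: 0.685
finger_force: 30.0
```

Call:
arm_command --targets '[0,-1,-1,0,0,0,0,-1,-1,0,0,0,0,0,0,0,0,0]'

```text
time_s: 25.9
tool_pos: [662.7, -98.9, 37.9]
tool_rot: [0.681, 0.722, -0.091, -0.087]
contact_force: [-5.9, -0.3, 1.2]
opening: 0.68
finger_force: 30.0
```

Call:
arm_command --targets '[0,0,0,0,0,0,0,0,0,0,0,0,0,0,0,0,0,0,0,0,0,0,0,0]' --hand 80

```text
time_s: 26.3
tool_pos: [665.9, -98.3, 38.7]
tool_rot: [0.681, 0.722, -0.088, -0.084]
contact_force: [-0.1, -0.4, -0.9]
opening: 0.895
finger_force: 0.0
```

Call:
arm_command --targets '[0,0,-15,0,0,0,0,0,-30,0,0,0,0,0,-30,0,0,0,0,0,-30,0,0,0,0,0,0,0,0,0]' --hand 87

```text
time_s: 26.8
tool_pos: [694.8, -96.4, 146.6]
tool_rot: [0.681, 0.722, -0.085, -0.081]
contact_force: [-0.3, -0.1, -0.1]
opening: 0.997
finger_force: 0.0
```

```bash
python3 - <<'E'
from h import *
st(); x,y,H,L=REEL[52]; plan((x,y,150),pick_rot(x,y),18)
E
```

```text
t 26.8 pos [694.8 -96.4 146.6] F [-0.3 -0.1 -0.1] open 86.7 ff 0.0
N 18 row [28.3 -6.9  1. ] [-0.72 -0.24 -1.99] | total shift [ 444.  -257.8   58.6] turn [-13.   -4.3 -35.8]
```

Call:
arm_command --targets '[28.3,-6.9,1,-0.72,-0.24,-1.99,28.3,-6.9,1,-0.72,-0.24,-1.99,28.3,-6.9,1,-0.72,-0.24,-1.99,28.3,-6.9,1,-0.72,-0.24,-1.99,28.3,-6.9,1,-0.72,-0.24,-1.99,28.3,-6.9,1,-0.72,-0.24,-1.99,28.3,-6.9,1,-0.72,-0.24,-1.99,28.3,-6.9,1,-0.72,-0.24,-1.99,28.3,-6.9,1,-0.72,-0.24,-1.99,28.3,-6.9,1,-0.72,-0.24,-1.99,28.3,-6.9,1,-0.72,-0.24,-1.99,28.3,-6.9,1,-0.72,-0.24,-1.99,28.3,-6.9,1,-0.72,-0.24,-1.99,28.3,-6.9,1,-0.72,-0.24,-1.99,28.3,-6.9,1,-0.72,-0.24,-1.99,28.3,-6.9,1,-0.72,-0.24,-1.99,28.3,-6.9,1,-0.72,-0.24,-1.99,28.3,-6.9,1,-0.72,-0.24,-1.99,0,0,0,0,0,0,0,0,0,0,0,0]'

```text
time_s: 28.8
tool_pos: [400.6, 330.2, 147.8]
tool_rot: [0.427, 0.904, -0.003, -0.005]
contact_force: [-0.2, -0.8, 0.8]
opening: 1.0
finger_force: 0.0
```

```bash
python3 - <<'E'
from h import *
c=wreel(52); st(); plan((*c,15),pick_rot(*c),1)
E
```

```text
reel 52 top 49.4 c [405.3 331.1] diam 52.3 2752
t 28.85 pos [401.5 329.5 147.6] F [ 0.7 -0.1  0.7] open 86.7 ff 0.0
N 1 row [ -1.9   5.2 132.6] [-0.55 -0.33  0.08] | total shift [ -1.9   5.2 132.6] turn [-0.5 -0.3  0.1]
```

Call:
arm_command --targets '[-1.3,3.4,40,-0.5,-0.3,0.1,0,0,40,0,0,0,0,0,28,0,0,0,0,0,16,0,0,0,0,0,8,0,0,0,0,0,0,0,0,0]'

```text
time_s: 29.45
tool_pos: [404.1, 330.7, 15.0]
tool_rot: [0.429, 0.903, -0.001, -0.001]
contact_force: [0.5, 0.2, 0.7]
opening: 0.997
finger_force: 0.0
```

Call:
arm_command --targets '[0,0,0,0,0,0,0,0,0,0,0,0,0,0,0,0,0,0,0,0,0,0,0,0,0,0,0,0,0,0,0,0,0,0,0,0,0,0,0,0,0,0]' --hand 30 --squeeze 24

```text
time_s: 30.15
tool_pos: [404.3, 331.5, 15.7]
tool_rot: [0.428, 0.904, 0.0, -0.001]
contact_force: [0.7, 1.8, 2.1]
opening: 0.594
finger_force: 24.0
```

Call:
arm_command --targets '[0,0,-15,0,0,0,0,0,-30,0,0,0,0,0,-40,0,0,0,0,0,-35,0,0,0,0,0,-15,0,0,0,0,0,0,0,0,0]'

```text
time_s: 30.75
tool_pos: [404.5, 331.4, 152.1]
tool_rot: [0.429, 0.904, 0.001, 0.0]
contact_force: [1.1, 0.7, -3.9]
opening: 0.59
finger_force: 24.0
```

```bash
python3 - <<'E'
from h import *
st(); plan(home(52,-42,15,15,75),TR,17); print(home(52,-42,15).round(1))
E
```

```text
t 30.75 pos [404.5 331.4 152.1] F [ 1.1  0.7 -3.9] open 51.3 ff 23.9996105292812
N 17 row [-25.1   6.8   1.3] [0.82 0.26 2.1 ] | total shift [-432.6  -17.2   40.4] turn [14.   4.4 35.7]
[660.9 -14.7  35. ]
```

Call:
arm_command --targets '[-25.1,6.8,1.3,0.82,0.26,2.1,-25.1,6.8,1.3,0.82,0.26,2.1,-25.1,6.8,1.3,0.82,0.26,2.1,-25.1,6.8,1.3,0.82,0.26,2.1,-25.1,6.8,1.3,0.82,0.26,2.1,-25.1,6.8,1.3,0.82,0.26,2.1,-25.1,6.8,1.3,0.82,0.26,2.1,-25.1,6.8,1.3,0.82,0.26,2.1,-25.1,6.8,1.3,0.82,0.26,2.1,-25.1,6.8,1.3,0.82,0.26,2.1,-25.1,6.8,1.3,0.82,0.26,2.1,-25.1,6.8,1.3,0.82,0.26,2.1,-25.1,6.8,1.3,0.82,0.26,2.1,-25.1,6.8,1.3,0.82,0.26,2.1,-25.1,6.8,1.3,0.82,0.26,2.1,-25.1,6.8,1.3,0.82,0.26,2.1,-25.1,6.8,1.3,0.82,0.26,2.1,0,0,0,0,0,0,0,0,0,0,0,0,0,0,0,0,0,0]'

```text
time_s: 32.75
tool_pos: [664.9, -13.4, 109.0]
tool_rot: [0.68, 0.722, -0.092, -0.087]
contact_force: [-0.1, -0.9, -3.1]
opening: 0.588
finger_force: 24.0
```

```bash
python3 - <<'E'
from h import *
st(); plan(home(52,-42,15,15,0),TR,1)
E
```

```text
t 32.75 pos [664.9 -13.4 109. ] F [-0.1 -0.9 -3.1] open 51.1 ff 23.99999943561852
N 1 row [-1.1 -0.5 72.7] [-0.19  0.01  0.11] | total shift [-1.1 -0.5 72.7] turn [-0.2  0.   0.1]
```

Call:
arm_command --targets '[-1.1,1,28,-0.2,0,0.1,0,0,24,0,0,0,0,0,12,0,0,0,0,0,5,0,0,0,0,0,0,0,0,0,0,0,0,0,0,0]'

```text
time_s: 33.35
tool_pos: [650.1, -16.1, 43.1]
tool_rot: [0.681, 0.722, -0.09, -0.084]
contact_force: [-0.6, -0.1, -3.0]
opening: 0.592
finger_force: 24.0
```

Call:
arm_command --targets '[0,0,1,0,0,0,0,0,1,0,0,0,0,0,0,0,0,0]'

```text
time_s: 33.65
tool_pos: [648.7, -16.7, 40.3]
tool_rot: [0.681, 0.721, -0.091, -0.085]
contact_force: [-0.6, -0.6, -3.8]
opening: 0.592
finger_force: 24.0
```

Call:
arm_command --targets '[0,0,1,0,0,0,0,0,0,0,0,0]'

```text
time_s: 33.85
tool_pos: [648.4, -16.7, 39.1]
tool_rot: [0.681, 0.721, -0.091, -0.085]
contact_force: [-0.1, -0.1, -3.4]
opening: 0.592
finger_force: 24.0
```

Call:
arm_command --targets '[0,0,1,0,0,0,0,0,0.5,0,0,0,0,0,0,0,0,0]'

```text
time_s: 34.15
tool_pos: [648.5, -16.7, 39.0]
tool_rot: [0.681, 0.721, -0.091, -0.084]
contact_force: [-0.8, -1.2, 5.4]
opening: 0.591
finger_force: 24.0
```

Call:
arm_command --targets '[0.3,5,0,0,0,0,0,4,0,0,0,0,0,2,0,0,0,0,0,1,0,0,0,0,0,0,0,0,0,0]'

```text
time_s: 34.65
tool_pos: [658.8, -15.4, 36.3]
tool_rot: [0.681, 0.721, -0.092, -0.085]
contact_force: [-4.1, -1.2, 8.8]
opening: 0.589
finger_force: 24.0
```

Call:
arm_command --targets '[0,1,0,0,0,0,0,1,0,0,0,0,0,0,0,0,0,0]'

```text
time_s: 34.95
tool_pos: [660.7, -15.3, 35.9]
tool_rot: [0.681, 0.721, -0.092, -0.085]
contact_force: [-4.0, 0.2, 10.2]
opening: 0.591
finger_force: 24.0
```

Call:
arm_command --targets '[0,1,0,0,0,0,0,1,0,0,0,0,0,0,0,0,0,0]'

```text
time_s: 35.25
tool_pos: [661.3, -15.3, 35.7]
tool_rot: [0.681, 0.721, -0.093, -0.086]
contact_force: [-7.3, -0.2, 12.0]
opening: 0.592
finger_force: 24.0
```

Call:
arm_command --targets '[0,1,0,0,0,0,0,1,0,0,0,0,0,0,0,0,0,0]'

```text
time_s: 35.55
tool_pos: [661.5, -15.3, 35.8]
tool_rot: [0.681, 0.721, -0.095, -0.088]
contact_force: [-11.7, -0.3, 14.8]
opening: 0.592
finger_force: 24.0
```

Call:
arm_command --targets '[0,-1,-1.2,0,0,0,0,-1,-1.2,0,0,0,0,0,0,0,0,0]'

```text
time_s: 35.85
tool_pos: [661.4, -15.3, 35.8]
tool_rot: [0.681, 0.721, -0.093, -0.087]
contact_force: [-5.2, -0.5, 2.2]
opening: 0.593
finger_force: 24.0
```

Call:
arm_command --targets '[0,0,0,0,0,0,0,0,0,0,0,0,0,0,0,0,0,0,0,0,0,0,0,0]' --hand 72

```text
time_s: 36.25
tool_pos: [664.7, -15.5, 36.1]
tool_rot: [0.681, 0.721, -0.09, -0.084]
contact_force: [-0.2, 0.7, 1.1]
opening: 0.807
finger_force: 0.0
```

Call:
arm_command --targets '[0,0,-15,0,0,0,0,0,-30,0,0,0,0,0,-30,0,0,0,0,0,-30,0,0,0,0,-30,-40,0,0,0,0,-40,-20,0,0,0,0,-40,0,0,0,0,0,-40,0,0,0,0,0,-30,0,0,0,0,0,-20,0,0,0,0,0,0,0,0,0,0,0,0,0,0,0,0]' --hand 87

```text
time_s: 37.45
tool_pos: [512.0, -23.9, 246.3]
tool_rot: [0.681, 0.721, -0.09, -0.084]
contact_force: [0.1, 0.7, -0.1]
opening: 1.0
finger_force: 0.0
```

```bash
python3 - <<'E'
from h import *
st(); snap("wrist","w4.png"); p,d=snap("side","s2.png"); p2,d2=snap("top","t2.png")
cv2.imwrite('pics/c.png',cv2.cvtColor(np.vstack([cv2.resize(p[120:320,190:310],None,fx=3,fy=3,interpolation=2)[:600]]),cv2.COLOR_RGB2BGR))
from h import *
for n,dd in(("top",d2),("side",d)):
    P=cloud(n,dd).reshape(-1,3); P=P[~np.isnan(P[:,0])]
    Q=RK.inv().apply(P-O-R.from_euler('z',PSI).apply([68,0,14]))  # rack floor frame, x=0 at stop
    for D,H,L in[(68,64,-210),(60,56,-126),(52,48,-42),(45,41,42),(38,34,126),(30,27,210)]:
        q=Q[(abs(Q[:,1]-L)<40)&(abs(Q[:,2]-H-1)<4)&(Q[:,0]>-110)&(Q[:,0]<30)]
        if len(q)<5: print(D,"few"); continue
        c,r=cv2.minEnclosingCircle(q[:,:2].astype(np.float32)); print(n,D,"gap",round(-c[0]-D/2,1),"lat",round(c[1]-L,1),"diam",round(2*r,1),"z",np.median(q[:,2]).round(1), "tilt",(np.polyfit(q[:,0],q[:,2],1)[0]).round(3))
E
```

```text
t 37.45 pos [512.  -23.9 246.3] F [ 0.1  0.7 -0.1] open 87.0 ff 0.0
top 68 gap 0.8 lat -0.7 diam 68.4 z 64.1 tilt 0.004
60 few
52 few
top 45 gap 1.1 lat -1.9 diam 45.9 z 40.7 tilt -0.015
top 38 gap 0.2 lat 0.2 diam 38.5 z 33.3 tilt -0.016
top 30 gap 0.8 lat -0.4 diam 31.5 z 26.6 tilt -0.022
side 68 gap 2.4 lat 0.3 diam 72.3 z 64.9 tilt 0.002
side 60 gap 1.2 lat 0.2 diam 64.4 z 57.0 tilt -0.002
side 52 gap -0.1 lat 0.1 diam 55.3 z 49.0 tilt 0.007
side 45 gap 0.9 lat 0.5 diam 46.2 z 41.5 tilt -0.013
side 38 gap 1.3 lat 2.1 diam 41.8 z 34.6 tilt 0.008
side 30 gap 0.5 lat 1.0 diam 30.7 z 27.1 tilt 0.011
```

View pics/w4.png

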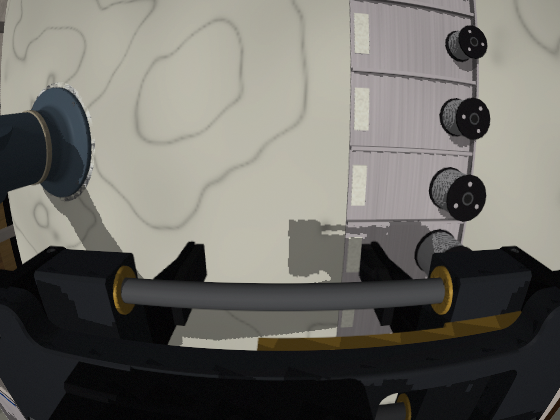

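View pics/s2.png

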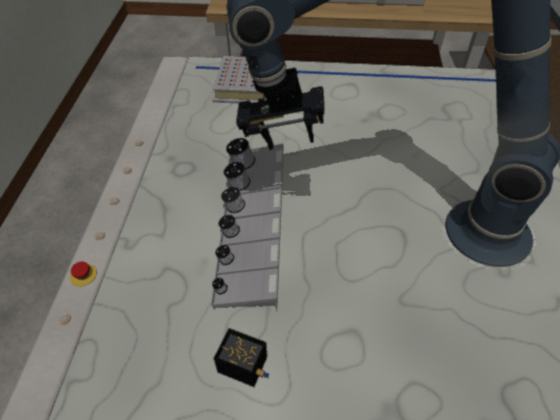

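The side view shows all six reels in size order along the stop, from (238,150) down to (219,286). The bystanders have not moved. The loose reels' gaps to the stop match those of the end reels within the measuring error, and all stand flat on the floor, so I'm handing the job in.

```bash
python3 -c "
from rig import *
print(sign_off())"
```

```text
the job is handed in; nothing more can be done
None
```

The job is handed in: the four loose reels stand flat in their lanes against the stop, and the row runs in size order (68, 60, 52, 45, 38, 30 mm); it took about 38 s of robot time.

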